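# Shut the lockable steel box and hold its lock turned

### The job

Press the steel box's lid down on its ribbed pad until it is fully shut. Then take the key with the flat square head from the wooden stand, push it all the way down into the lock in the lid, working it past the sticky pins, and turn it clockwise a quarter turn to the stop. The lock springs back, so finish while still gripping the key and holding it turned; leave the round-headed key and the other things where they are.

Things in the scene. Friction and masses are not known exactly. Their poses are not given: they have to be found in the camera images.
- box_lid (a joint): Hinge of the grey steel lid (124 x 174 x 8 mm) of a fixed grey box (120 x 170 mm, 70 mm high), along the edge far from the robot. In rad: 0 = fully shut (lid level, its top 78 mm above the worktop), grows as the front edge rises. Starts 0.12 to 0.28 ajar; stiff, stays where it is left; 2 to 6 N on the pad shuts it
- lid_press (a point): Ribbed press pad (30 x 44 mm, ribs 1 mm high) on the lid near its front edge; the point is the pad's centre on the lid's top. Its z is the lid's upward normal, x points to the hinge (away from the robot), y to the left along the lid. The lock lies 77 mm left and 34 mm further back
- lock_mouth (a point): Centre of the keyway's mouth, in the brass plug's face, flush with the lid's top. Slot 15.5 (along y) x 6.5 mm, 40 deep, chamfered 2.5, upright when the lid is shut; z points out; frame turns with the plug. A 2.5 mm high steel ring, 33 to 49 mm across, lies round it. Two sticky spring pins 10 and 20 mm down reach 3 mm into the slot's narrow ends: about 10 N to pass, less with small yaw wiggles
- lock_plug (a joint): Turn of the lock plug in rad: 0 at rest, grows clockwise seen from above, stop at 1.48. A weak spring (0.045 N m at the stop) turns it back when let go. Key and slot have about 0.15 rad of play
- key_grip (a point): Centre of the key's square black head: 10 mm thick (along x), 34 wide (y), 34 high (z, up). It stands upright in either slot of the stand. Below the head: neck, round shoulder (24 mm diameter, 4 thick, underside 27 below this point), steel blade 32 long, 14 wide (y), 5 thick (x), its last 7 mm a V point. The blade is symmetric, enters either way round. About 90 g
- key_shoulder (a point): Centre of the underside of the key's shoulder, 27 mm below key_grip, 32 mm above the blade's tip, same axes. With the key fully home it lies on lock_mouth
- spare_key_grip (a point): Centre of the slim round head (24 mm diameter, 18 mm high, about 4 mm above this point) of the other key, which stands in the stand's other slot, to be left alone
- key_stand: Fixed wooden block, 50 mm along its x, 130 along its y, 45 high, origin at the centre of its underside; slots 32 mm either side of the centre along y. Both keys stand in it blade down, shoulder on its top, so that key_grip is 72 mm above the worktop; lift by 40 mm to clear it
- timer: White and red kitchen timer, 70 mm, bystander
- mug_tea: Striped mug far behind the box, 100 mm high, bystander
- tape: Roll of tape lying behind the box, 93 mm across, 25 mm high, bystander
- peg_l: Wooden clothes peg lying between the box and the stand, 72 x 15 x 12 mm, bystander
- salt: Salt shaker behind the stand, 90 mm high, bystander
- pen: White ball pen lying at the left on the front edge of the worktop, 145 mm long, bystander

How it is judged:
By the outcome, as a careful person would: the job done as asked, in the order asked, and still so for the second after the job is handed in, while the arm keeps its last pose, push and grip.
It also fails if it takes over 70 s, if anything falls off the work surface, if the arm or the gripper's body presses on something with over 40 N, if the wrist force passes 120 N, or if a joint passes its speed limit or range.

### The arm

A 6-joint arm with a two-finger parallel gripper is mounted at the origin on a cart in front of the work surface, level with it; the furniture and walls round the work are solid. World frame = base frame: x ahead of the robot, y to its left, z up, the work surface at z = 0. Lengths are in m, angles in degrees, forces in N, time in s.
With the tool pointing down it reaches from about 0.35 to 0.875 m from the base axis. Payload 4.2 kg.
Tool frame: the origin (TCP) lies midway between the tips of the shut fingers; the grasp point (between the pads) lies robot.tcp_to_grasp behind it (robot.tcp_to_grasp is the distance from the TCP to the grasp point, in m); z points along the fingers, y is the line along which they close (so a half turn about z gives the same grasp; the last joint's range is limited). The gripper opens to 85 mm and grips with 20 to 120 N. Pads are 22 mm wide; open, the fingers measure 114 mm over their backs; the gripper's body (76 mm by 85 mm) begins 54 mm behind the grasp point. The pads swing forward as they close: fully open they stand 13 mm farther back than shut.
Start: joints at [82.769, 22.042, 0.453, 0, -68.411, -14.817], TCP at [0.235, 0.579, 0.231] pointing down, gripper open.
Joint ranges: [-179.83, 179.83], [-69.29, 118.12], [-61.27, 80.66], [-181.25, 117.63], [-171.15, -9.14], [-177.46, 177.46]. Speed limits (degrees/s): [159.86, 159.86, 180, 180, 180, 180].

### API

Orientations are given as [roll, pitch, yaw] about the fixed x, y, z axes, in that order (R = Rz(yaw) Ry(pitch) Rx(roll)).
In Python, from cell import sensors, optics, robot, search_frame, trace gives the robot as it stands.
- The arm moves only by the tool move_arm, never from a script. Its argument "rows" is a list of rows, each an object with "slide": the shift along the tool's x, y, z as a fraction of full scale, a list of three; "angular": the turn, a rotation vector about the tool's x, y, z as a fraction of full scale, a list of three; "gripper": the closure in counts, from 0 (fully open) to 255 (shut). A call has 1 to 20 rows; each row is the pose to reach, as a shift and turn from the pose commanded when the call began, along the tool's axes at that moment; what a row does not reach only later rows make up. Full scale, the value 1, is 25 cm for a shift and 2 rad for a turn. A row lasts 1/12 s, in which the tool goes at most 41.7 mm and 7.16 degrees, less where a joint would pass 70% of its speed; a pose out of reach is approached as far as the arm can. A call with a number of a shift or a turn outside -1 to 1 is refused whole. A call with a gripper value outside its range is refused whole. The fingers move at their own pace and stop on an object; "force" is the grip in N (left out, the last holds). Time passes only in rows, so rows that repeat a pose let the fingers close. It gives the time, the measured TCP pose, the force, the opening and the grip force at its end, in the units of the state.
- sensors.get_obs(): the state, without advancing time (a new reading comes with each control period).
- optics.camera(name): name is "scene" or "top" or "wrist"; returns (picture, depth): 400x640x3 uint8, red, green, blue; 400x640 float32, m along the optical axis (not along the pixel's ray), 0 where there is no reading.
- optics.get_calibration(name): a dict with "camera_matrix" (3x3 intrinsics, pixels), "k1" (the pictures are not rectified: a ray, as slopes to the right and down, at radius r is drawn at 1 + k1 r^2 times it, then the intrinsics apply), "R" (3x3) and "t" (3): a world point X has camera coordinates R X + t. Camera axes: x right, y down, z forward; pixel columns grow to the right and rows downward; lengths in m; the calibration is good to about 2 mm. A picture is of the moment at which its call begins: read the wrist's pose just before it. get_calibration takes no time and is no camera call; for the wrist camera it gives the pose at the moment of the call.
- robot.finish_job(): hands the job in; it is judged then, once.
Trained networks look in the newest picture that a camera, given by its name, has taken for a name from the list of things; names that differ only in an ending like _2 or _b are one class to them, and where a whole thing is asked for, a point or a joint stands for the part that bears it (a point fixed in the world has none). Each returns a list of dicts, best first, with "score" (0 to 1); they miss things now and then, are a little off and sometimes report something else, mostly with a low value. They report only what shows in the picture. A call takes as long as a camera call.
- search_frame(camera, name): "at" ([x, y, z] in m, in the coordinates of the camera as it stood for that picture, good to about 4 mm: the middle of the surface that is visible of it).
- trace(camera, name): "region" (400x640 bool, what is visible of it).
The state is a dict: "time_s": time; "joint_pos": joint angles; "qvel": joint speeds; "joint_torque": joint torques, N m; "ee_pos": TCP position; "tool_rot": TCP orientation; "ft_force": force on the tool from outside, world axes, zero at the start; "moment": the same for the moment, N m; "grip_width": finger opening in m; "grip_force": force on a finger pad.
Only numpy, scipy, OpenCV 4.12 (cv2) and the standard library are available. Lean on these libraries where they do the work, as an engineer would, in place of code of your own. Each camera call takes 0.05 s, during which the arm holds its last target. There are 200 camera calls.

## Working session

There is one attempt and no reset: what is moved stays moved. The work goes in short steps, Python scripts to look and compute and a tool call to move; the robot and the scene stay as the last step left them, time stands still between calls to the robot, and variables do not carry over. Pictures are saved under pics/ and viewed, at most 10 in all, crops included, and the job is handed in when it is done.

Besides the shell and the picture viewer there is one more tool, called after ">>>" in YAML: its name, and indented under it one key for each argument. move_arm: Moves the arm, as the interface text tells. Its arguments: {"type":"object","properties":{"rows":{"type":"array","items":{"type":"object","properties":{"slide":{"type":"array","items":{"type":"number","minimum":-1,"maximum":1}},"angular":{"type":"array","items":{"type":"number","minimum":-1,"maximum":1}},"gripper":{"type":"number"}}}},"force":{"type":"number"}},"required":["rows"]}

```bash
ls; mkdir -p pics; cat > h.py <<'E'
import numpy as np, cv2
from cell import sensors, optics, robot, search_frame, trace
from scipy.spatial.transform import Rotation as Ro
def world(cal,p): return cal["R"].T@(np.asarray(p)-cal["t"])
def shot(cam,name=None):
    cal=optics.get_calibration(cam); im,d=optics.camera(cam)
    if name: cv2.imwrite(f"pics/{name}.png",im[:,:,::-1])
    cal={k:np.array(v) if not np.isscalar(v) else v for k,v in cal.items()}
    return cal,im,d
def cloud(cal,d):
    K=cal["camera_matrix"]; v,u=np.mgrid[:d.shape[0],:d.shape[1]]
    p=cv2.undistortPoints(np.stack([u,v],-1).reshape(-1,1,2).astype(float),K,np.array([cal["k1"],0,0,0.]))  .reshape(*d.shape,2)
    c=np.dstack([p*d[...,None],d]); return (c-cal["t"])@cal["R"]
def pix(cal,X):
    c=cal["R"]@np.asarray(X)+cal["t"]
    s=c[:2]/c[2]; s=s*(1+cal["k1"]*(s@s)); K=cal["camera_matrix"]
    return np.array([K[0,0]*s[0]+K[0,2],K[1,1]*s[1]+K[1,2]])
E
python3 - <<'E'
from h import *
o=sensors.get_obs(); print(o); print(robot.tcp_to_grasp)
for cam in ["scene","top"]:
    cal,im,d=shot(cam,cam+"0"); print(cam, cal["k1"], -cal["R"].T@cal["t"])
    P=cloud(cal,d)
    for n in ["lid_press","lock_mouth","key_grip","spare_key_grip","key_stand","peg_l","salt","timer"]:
        for r in search_frame(cam,n)[:2]:
            print(n,round(r["score"],2),world(cal,r["at"]).round(4),pix(cal,world(cal,r["at"])).round())
E
```

```text
pics
{'time_s': 0.0, 'joint_pos': array([ 8.27694254e+01,  2.20909565e+01,  3.78281344e-01, -2.98689020e-02,
       -6.84110403e+01, -1.48179329e+01]), 'qvel': array([ 0.0199563 , -0.02211774,  0.09989406,  0.03820152, -0.0203315 ,
        0.01853226]), 'joint_torque': array([ 3.89844281e-04, -3.92288983e+01,  1.88410825e+01,  4.18640390e+00,
       -4.60375857e-03,  5.37010351e-06]), 'ee_pos': array([0.23436257, 0.57875139, 0.23020702]), 'tool_rot': array([ 1.79873299e+02, -4.81382382e-03, -2.20595223e+01]), 'ft_force': array([ 0.30803054,  0.10237755, -0.70044084]), 'moment': array([0.00779678, 0.03753932, 0.01477652]), 'grip_force': 0.0, 'grip_width': 0.08538912260539537}
0.0187
scene -0.11761623196877836 [-0.38023379 -0.11395888  1.08743563]
lid_press 0.56 [ 0.4981 -0.0569  0.093 ] [319. 215.]
lid_press 0.27 [ 0.5181 -0.0225  0.0906] [307. 210.]
lock_mouth 0.51 [ 0.5187 -0.0222  0.0903] [307. 210.]
key_grip 0.51 [ 0.4997 -0.321   0.0696] [416. 222.]
spare_key_grip 0.44 [ 0.5146 -0.2567  0.0757] [392. 216.]
key_stand 0.75 [ 0.4928 -0.2861  0.0462] [403. 229.]
salt 0.74 [ 0.5872 -0.4586  0.0493] [460. 204.]
salt 0.74 [ 0.5179 -0.0179  0.0899] [305. 210.]
timer 0.91 [0.4429 0.1819 0.0502] [231. 239.]
timer 0.52 [ 0.4993 -0.316   0.0716] [414. 221.]
top -0.1235530793099282 [ 0.44964149 -0.05178674  1.65334714]
lid_press 0.66 [ 0.5095 -0.0502  0.093 ] [318. 231.]
lid_press 0.42 [ 0.519  -0.0206  0.0891] [310. 228.]
lock_mouth 0.62 [ 0.5125 -0.0226  0.0938] [310. 230.]
key_grip 0.58 [ 0.5075 -0.3185  0.0884] [393. 233.]
spare_key_grip 0.35 [ 0.5218 -0.2531  0.0828] [375. 229.]
key_stand 0.85 [ 0.5141 -0.2908  0.0436] [384. 232.]
key_stand 0.57 [ 0.5144 -0.0199  0.0915] [310. 229.]
peg_l 0.37 [ 0.4583 -0.1942  0.0067] [356. 246.]
salt 0.4 [ 0.6    -0.4512  0.0759] [429. 209.]
```

```bash
python3 - <<'E'
import cv2
a=cv2.imread("pics/scene0.png")[150:300,180:500]
cv2.imwrite("pics/scene0c.png",cv2.resize(a,(800,375),interpolation=2))
E
```

```text
(no output)
```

View pics/scene0c.png

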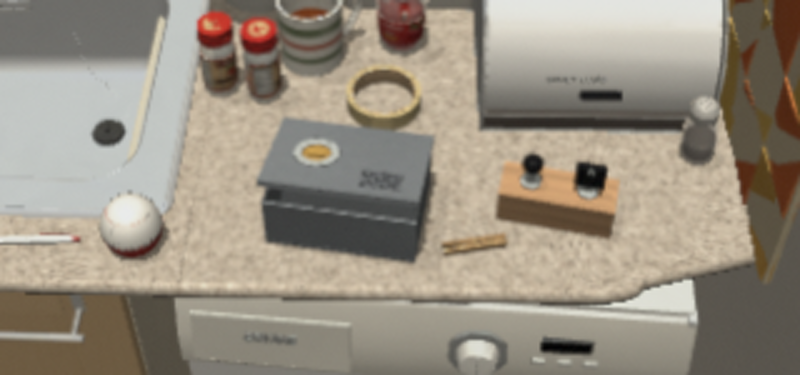

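The crop shows the lid ajar, the brass lock at full-picture pixel (307,211), the ribbed pad at (332,222), the square key at (416,222) on the right slot of the stand and the round key at (392,216). The network's pad point (319,215) is off, so I use depth at the pixel.

```bash
python3 - <<'E'
from h import *
for cam,box in [("scene",(295,345,203,230)),("top",(295,335,215,245))]:
    cal,im,d=shot(cam); P=cloud(cal,d)
    if cam=="scene": print("lock",P[211,307].round(4),"pad",P[222,332].round(4),"key",P[222,416].round(4),"spare",P[216,392].round(4))
    # lid points: tall band above the box
    m=(P[...,2]>.075)&(P[...,2]<.14)&(P[...,0]>.4)&(P[...,0]<.68)&(P[...,1]>-.17)&(P[...,1]<.1)&(d>0)
    p=P[m]; r=cv2.minAreaRect(p[:,:2].astype(np.float32)); print(cam,len(p),r,cv2.boxPoints(r).round(3).tolist())
    A=np.c_[p[:,:2],np.ones(len(p))]; c=np.linalg.lstsq(A,p[:,2],rcond=None)[0]; print("plane",c, "res",(A@c-p[:,2]).std())
    m=(P[...,2]>.035)&(P[...,2]<.055)&(P[...,0]>.44)&(P[...,0]<.57)&(P[...,1]>-.4)&(P[...,1]<-.19)&(d>0)
    r=cv2.minAreaRect(P[m][:,:2].astype(np.float32)); print("stand",m.sum(),r)
E
```

```text
lock [ 0.5179 -0.022   0.0868] pad [ 0.472  -0.0917  0.0955] key [ 0.4992 -0.3208  0.0684] spare [ 0.5123 -0.2552  0.0771]
scene 1889 ((0.5566805601119995, -0.03127829730510712), (0.23852720856666565, 0.21967528760433197), 81.31419372558594) [[0.4300000071525574, -0.13300000131130219], [0.6470000147819519, -0.16599999368190765], [0.6830000281333923, 0.07000000029802322], [0.4659999907016754, 0.10300000011920929]]
plane [-0.14650939  0.05507286  0.16900743] res 0.004997616505586011
stand 632 ((0.5094804763793945, -0.28823694586753845), (0.13143736124038696, 0.05673031881451607), 77.70283508300781)
top 1603 ((0.5123301148414612, -0.05403447151184082), (0.17494893074035645, 0.12324811518192291), 81.42949676513672) [[0.43799999356269836, -0.13099999725818634], [0.5600000023841858, -0.15000000596046448], [0.5860000252723694, 0.023000000044703484], [0.46399998664855957, 0.041999999433755875]]
plane [-0.22789759  0.03527002  0.20987978] res 0.0035386980055153987
stand 407 ((0.5150768160820007, -0.2892492413520813), (0.13110844790935516, 0.0502353236079216), 77.87031555175781)
```

The top view gives a clean lid outline (box yaw −8.6°, slope ≈0.225 rad), and the lock-to-pad offset agrees with the given 77/34 mm. The stand's yaw is −12.2°. Next is the approach to the pad, with the fingers shut.

```bash
cat >> h.py <<'E'
def plan(pos,yaw,cur=None):
    o=sensors.get_obs(); R=Ro.from_euler("xyz",o["tool_rot"],degrees=True); T=Ro.from_euler("xyz",[180,0,yaw],degrees=True)
    s=R.inv().apply(np.asarray(pos)-o["ee_pos"])/.25; a=(R.inv()*T).as_rotvec()/2
    print("slide",s.round(4),"ang",a.round(4),"rows>=",np.ceil(max(np.linalg.norm(s)*.25/.0417,np.linalg.norm(a)*2/np.radians(7.16))),"at",o["ee_pos"].round(4),o["tool_rot"].round(2),"F",o["ft_force"].round(1),"t",round(o["time_s"],2))
E
python3 -c "
from h import *
plan([.474,-.092,.16],-98.6)"
```

```text
slide [1.8956 2.1293 0.2853] ang [ 0.     -0.      0.6681] rows>= 18.0 at [0.2346 0.5793 0.2313] [180.    -0.   -22.05] F [-0.5 -0.6 -0.4] t 1.0
```

>>> move_arm:
  rows:
    - {"slide":[0.632,0.71,0.04],"angular":[0,0,0],"gripper":255}
    - {"slide":[0.632,0.71,0.04],"angular":[0,0,0],"gripper":255}
    - {"slide":[0.632,0.71,0.04],"angular":[0,0,0],"gripper":255}
    - {"slide":[0.632,0.71,0.04],"angular":[0,0,0],"gripper":255}
    - {"slide":[0.632,0.71,0.04],"angular":[0,0,0],"gripper":255}
    - {"slide":[0.632,0.71,0.04],"angular":[0,0,0],"gripper":255}

```text
time_s: 1.5
ee_pos: [0.3146, 0.3523, 0.2214]
tool_rot: [180.0, 0.0, -22.1]
ft_force: [0.6, 0.6, 1.1]
grip_width: 0.0122
grip_force: 0.0
```

>>> move_arm:
  rows:
    - {"slide":[0.632,0.71,0.04],"angular":[0,0,0],"gripper":255}
    - {"slide":[0.632,0.71,0.04],"angular":[0,0,0],"gripper":255}
    - {"slide":[0.632,0.71,0.04],"angular":[0,0,0],"gripper":255}
    - {"slide":[0.632,0.71,0.04],"angular":[0,0,0],"gripper":255}
    - {"slide":[0.632,0.71,0.04],"angular":[0,0,0],"gripper":255}
    - {"slide":[0.632,0.71,0.04],"angular":[0,0,0],"gripper":255}

```text
time_s: 2.0
ee_pos: [0.3943, 0.1289, 0.2116]
tool_rot: [-180.0, -0.0, -22.1]
ft_force: [0.3, 0.0, -0.4]
grip_width: -0.0002
grip_force: 0.0
```

>>> move_arm:
  rows:
    - {"slide":[0.632,0.71,0.1],"angular":[0,0,0.668],"gripper":255}
    - {"slide":[0.632,0.71,0.1],"angular":[0,0,0.668],"gripper":255}
    - {"slide":[0.632,0.71,0.1],"angular":[0,0,0.668],"gripper":255}
    - {"slide":[0.632,0.71,0.1],"angular":[0,0,0.668],"gripper":255}
    - {"slide":[0.632,0.71,0.1],"angular":[0,0,0.668],"gripper":255}
    - {"slide":[0.632,0.71,0.1],"angular":[0,0,0.668],"gripper":255}
    - {"slide":[0.632,0.71,0.1],"angular":[0,0,0.668],"gripper":255}
    - {"slide":[0.632,0.71,0.1],"angular":[0,0,0.668],"gripper":255}
    - {"slide":[0.632,0.71,0.1],"angular":[0,0,0.668],"gripper":255}
    - {"slide":[0.632,0.71,0.1],"angular":[0,0,0.668],"gripper":255}
    - {"slide":[0.632,0.71,0.1],"angular":[0,0,0.668],"gripper":255}
    - {"slide":[0.632,0.71,0.1],"angular":[0,0,0.668],"gripper":255}

```text
time_s: 3.0
ee_pos: [0.4741, -0.0923, 0.1864]
tool_rot: [-180.0, 0.0, -98.7]
ft_force: [0.5, -0.6, 0.8]
grip_width: 0.0004
grip_force: 0.0
```

```bash
python3 - <<'E'
from h import *
cal,im,d=shot("wrist","w1"); P=cloud(cal,d)
print(-cal["R"].T@cal["t"],sensors.get_obs()["joint_pos"].round(1))
for n in ["lid_press","lock_mouth","key_grip","spare_key_grip","key_stand"]:
    for r in search_frame("wrist",n)[:2]:
        x=world(cal,r["at"]);print(n,round(r["score"],2),x.round(4),pix(cal,x).round())
plan([.474,-.092,.079],-98.6)
E
```

```text
[ 0.46419679 -0.15921348  0.32995773] [  8.3  10.5 -22.8   0.  -56.6 -16.8]
lid_press 0.78 [ 0.5088 -0.0967  0.0922] [279. 206.]
lid_press 0.45 [ 0.6861 -0.0933  0.0237] [134. 214.]
lock_mouth 0.6 [ 0.5199 -0.0309  0.0908] [281. 274.]
spare_key_grip 0.85 [ 0.5189 -0.2472  0.0781] [233.  19.]
key_stand 0.68 [ 0.5215 -0.0306  0.0888] [279. 273.]
slide [-5.000e-04  3.000e-04  4.295e-01] ang [-0.0001  0.      0.0006] rows>= 3.0 at [ 0.474  -0.0921  0.1864] [-179.99    0.    -98.53] F [ 0.   0.1 -0.1] t 3.3
```

View pics/w1.png

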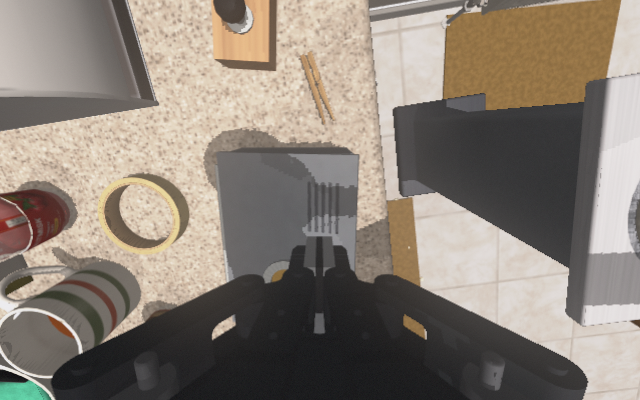

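The wrist picture shows the lid with the ribbed pad centred near (323,209), and the shut fingers below it at (320,250). I'll check that position with depth.

```bash
python3 - <<'E'
from h import *
cal,im,d=shot("wrist"); P=cloud(cal,d)
print(P[209,323].round(4),P[200,323].round(4),P[222,315].round(4), pix(cal,[.474,-.092,.095]))
for px in [(184,310),(184,340),(234,303),(234,338)]: print(P[px].round(4))
E
```

```text
[ 0.471  -0.0909  0.1024] [ 0.4699 -0.0982  0.1008] [ 0.4796 -0.0791  0.0985] [319.22851174 205.8090602 ]
[ 0.4787 -0.1125  0.0972]
[ 0.4542 -0.1103  0.1038]
[ 0.4918 -0.0692  0.0972]
[ 0.4615 -0.0676  0.1044]
```

>>> move_arm:
  rows:
    - {"slide":[-0.004,0.012,0.15],"angular":[0,0,0],"gripper":255}
    - {"slide":[-0.004,0.012,0.28],"angular":[0,0,0],"gripper":255}
    - {"slide":[-0.004,0.012,0.32],"angular":[0,0,0],"gripper":255}
    - {"slide":[-0.004,0.012,0.34],"angular":[0,0,0],"gripper":255}
    - {"slide":[-0.004,0.012,0.36],"angular":[0,0,0],"gripper":255}
    - {"slide":[-0.004,0.012,0.38],"angular":[0,0,0],"gripper":255}
    - {"slide":[-0.004,0.012,0.4],"angular":[0,0,0],"gripper":255}
    - {"slide":[-0.004,0.012,0.41],"angular":[0,0,0],"gripper":255}
    - {"slide":[-0.004,0.012,0.42],"angular":[0,0,0],"gripper":255}
    - {"slide":[-0.004,0.012,0.425],"angular":[0,0,0],"gripper":255}

```text
time_s: 4.18
ee_pos: [0.4713, -0.0907, 0.0801]
tool_rot: [-180.0, 0.0, -98.6]
ft_force: [-1.2, 1.0, 1.8]
grip_width: 0.0002
grip_force: 0.9
```

>>> move_arm:
  rows:
    - {"slide":[0,0,0.004],"angular":[0,0,0],"gripper":255}
    - {"slide":[0,0,0.006],"angular":[0,0,0],"gripper":255}
    - {"slide":[0,0,0.008],"angular":[0,0,0],"gripper":255}
    - {"slide":[0,0,0.008],"angular":[0,0,0],"gripper":255}

```text
time_s: 4.52
ee_pos: [0.4714, -0.0908, 0.0781]
tool_rot: [-180.0, 0.0, -98.6]
ft_force: [0.2, -0.1, 0.4]
grip_width: -0.0001
grip_force: 0.0
```

>>> move_arm:
  rows:
    - {"slide":[0,0,0.004],"angular":[0,0,0],"gripper":255}
    - {"slide":[0,0,0.006],"angular":[0,0,0],"gripper":255}
    - {"slide":[0,0,0.008],"angular":[0,0,0],"gripper":255}
    - {"slide":[0,0,0.008],"angular":[0,0,0],"gripper":255}

```text
time_s: 4.85
ee_pos: [0.4715, -0.0908, 0.078]
tool_rot: [-179.9, -0.0, -98.5]
ft_force: [-5.1, 1.8, 14.8]
grip_width: 0.0003
grip_force: 7.4
```

```bash
python3 - <<'E'
from h import *
cal,im,d=shot("wrist","w2"); P=cloud(cal,d)
print(sensors.get_obs()["ft_force"])
cal,im,d=shot("top"); P=cloud(cal,d)
m=(P[...,2]>.06)&(P[...,2]<.14)&(P[...,0]>.51)&(P[...,0]<.58)&(P[...,1]>-.13)&(P[...,1]<.02)&(d>0)
p=P[m];A=np.c_[p[:,:2],np.ones(len(p))]; c=np.linalg.lstsq(A,p[:,2],rcond=None)[0]; print("plane",c,len(p), "res",(A@c-p[:,2]).std())
E
```

```text
[-5.11914525  1.71700122 14.22977204]
plane [-0.06732971  0.01062948  0.11467742] 609 res 0.0038463124502110288
```

View pics/w2.png

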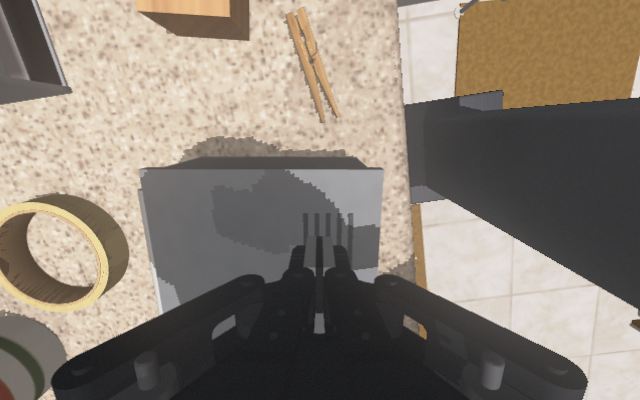

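Contact stops at z = 0.078 with 15 N, so the lid is down. One slightly firmer press, then up and over to the key.

>>> move_arm:
  rows:
    - {"slide":[0,0,0.004],"angular":[0,0,0],"gripper":255}
    - {"slide":[0,0,0.004],"angular":[0,0,0],"gripper":255}

```text
time_s: 5.12
ee_pos: [0.4716, -0.0908, 0.0779]
tool_rot: [-179.9, -0.0, -98.5]
ft_force: [-8.0, 3.1, 21.0]
grip_width: 0.0001
grip_force: 10.8
```

>>> move_arm:
  rows:
    - {"slide":[0,0,-0.15],"angular":[0,0,0],"gripper":255}
    - {"slide":[0,0,-0.3],"angular":[0,0,0],"gripper":255}
    - {"slide":[0,0,-0.45],"angular":[0,0,0],"gripper":255}
    - {"slide":[0,0,-0.5],"angular":[0,0,0],"gripper":255}
    - {"slide":[0,0,-0.5],"angular":[0,0,0],"gripper":255}

```text
time_s: 5.53
ee_pos: [0.474, -0.0907, 0.2044]
tool_rot: [-179.4, 0.1, -98.6]
ft_force: [-0.1, -0.4, -0.2]
grip_width: -0.0001
grip_force: 0.0
```

```bash
python3 - <<'E'
from h import *
for cam in ["top","wrist"]:
    cal,im,d=shot(cam); P=cloud(cal,d)
    m=(P[...,2]>.06)&(P[...,2]<.12)&(P[...,0]>.49)&(P[...,0]<.56)&(P[...,1]>-.13)&(P[...,1]<.02)&(d>0)
    p=P[m];A=np.c_[p[:,:2],np.ones(len(p))]; c=np.linalg.lstsq(A,p[:,2],rcond=None)[0]; print("plane",c,len(p),"res",(A@c-p[:,2]).std(),"z",np.median(p[:,2]))
plan([.508,-.3205,.2],-102.2)
E
```

```text
plane [-0.02269465  0.00341736  0.09075322] 365 res 0.003538846166900753 z 0.07829551453180862
plane [-0.00268213  0.00549776  0.08081758] 7199 res 0.0008396459082455458 z 0.07889554905001268
slide [ 8.870e-01 -2.836e-01 -4.000e-04] ang [-0.0004  0.0004  0.0313] rows>= 6.0 at [ 0.4711 -0.0906  0.2   ] [-1.7995e+02  5.0000e-02 -9.8620e+01] F [-0.2 -0.1 -0.2] t 5.63
```

The lid now measures level (slope −0.003) at 78–79 mm, so it's shut. Over to the key, opening the fingers.

>>> move_arm:
  rows:
    - {"slide":[0.887,-0.284,0],"angular":[0,0,0.031],"gripper":0}
    - {"slide":[0.887,-0.284,0],"angular":[0,0,0.031],"gripper":0}
    - {"slide":[0.887,-0.284,0],"angular":[0,0,0.031],"gripper":0}
    - {"slide":[0.887,-0.284,0],"angular":[0,0,0.031],"gripper":0}
    - {"slide":[0.887,-0.284,0],"angular":[0,0,0.031],"gripper":0}
    - {"slide":[0.887,-0.284,0],"angular":[0,0,0.031],"gripper":0}
    - {"slide":[0.887,-0.284,0],"angular":[0,0,0.031],"gripper":0}
    - {"slide":[0.887,-0.284,0],"angular":[0,0,0.031],"gripper":0}

```text
time_s: 6.3
ee_pos: [0.5071, -0.3216, 0.1968]
tool_rot: [179.7, 0.1, -102.3]
ft_force: [-0.0, -0.0, 0.4]
grip_width: 0.0852
grip_force: 0.0
```

```bash
python3 - <<'E'
from h import *
cal,im,d=shot("wrist","w3"); P=cloud(cal,d)
for n in ["key_grip","spare_key_grip","key_stand"]:
    for r in search_frame("wrist",n)[:2]:
        x=world(cal,r["at"]);print(n,round(r["score"],2),x.round(4),pix(cal,x).round())
m=(P[...,2]>.083)&(P[...,2]<.095)&(np.hypot(P[...,0]-.508,P[...,1]+.32)<.03)&(d>0)
p=P[m];print("head top",len(p),p.mean(0) if len(p) else 0, cv2.minAreaRect(p[:,:2].astype(np.float32)) if len(p) else 0)
m=(P[...,2]>.04)&(P[...,2]<.049)&(np.hypot(P[...,0]-.515,P[...,1]+.29)<.09)&(d>0)
print("stand",m.sum(),cv2.minAreaRect(P[m][:,:2].astype(np.float32)))
print(sensors.get_obs()["ee_pos"])
E
```

```text
key_grip 0.92 [ 0.5078 -0.3236  0.0897] [317. 199.]
key_grip 0.21 [ 0.462  -0.2046  0.0066] [371. 262.]
spare_key_grip 0.57 [ 0.5173 -0.2593  0.0807] [322. 259.]
spare_key_grip 0.25 [ 0.5079 -0.3246  0.0867] [317. 197.]
key_stand 0.74 [ 0.508  -0.2991  0.0423] [322. 209.]
key_stand 0.53 [ 0.5042 -0.3184  0.0842] [322. 202.]
head top 376 [ 0.50615381 -0.32253724  0.0892017 ] ((0.5061026811599731, -0.3217736482620239), (0.032901301980018616, 0.01019291952252388), 77.48319244384766)
stand 4027 ((0.5129818320274353, -0.28949350118637085), (0.13083337247371674, 0.050120022147893906), 78.09048461914062)
[ 0.50798238 -0.31951177  0.19939171]
```

View pics/w3.png

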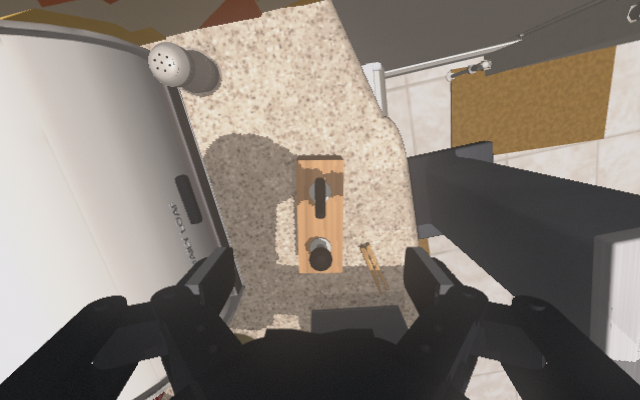

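The picture shows the square key's head at (320,198) between the open fingers, with the round key clear at (320,258). The bread bin stands on the left, so I'll check its clearance and plan the descent.

```bash
python3 - <<'E'
from h import *
for cam in ["top","wrist"]:
    cal,im,d=shot(cam); P=cloud(cal,d)
    m=(P[...,2]>.04)&(P[...,2]<.3)&(P[...,0]>.56)&(P[...,0]<.8)&(abs(P[...,1]+.32)<.06)&(d>0)
    print(cam,m.sum(),np.percentile(P[m][:,0],[0,2,10]) if m.sum() else 0)
plan([.506,-.3215,.055],-102.3)
E
```

```text
top 172 [0.62618771 0.62659789 0.63013278]
wrist 37509 [0.56000406 0.56282016 0.56617085]
slide [0.0096 0.0072 0.5803] ang [0.0001 0.0001 0.0021] rows>= 4.0 at [ 0.5083 -0.3195  0.2001] [ 1.7999e+02  1.0000e-02 -1.0205e+02] F [ 0.2 -0.6  0.6] t 6.6
```

>>> move_arm:
  rows:
    - {"slide":[0.01,0.007,0.15],"angular":[0,0,0.002],"gripper":110}
    - {"slide":[0.01,0.007,0.3],"angular":[0,0,0.002],"gripper":110}
    - {"slide":[0.01,0.007,0.42],"angular":[0,0,0.002],"gripper":110}
    - {"slide":[0.01,0.007,0.5],"angular":[0,0,0.002],"gripper":110}
    - {"slide":[0.01,0.007,0.55],"angular":[0,0,0.002],"gripper":110}
    - {"slide":[0.01,0.007,0.575],"angular":[0,0,0.002],"gripper":110}
    - {"slide":[0.01,0.007,0.575],"angular":[0,0,0.002],"gripper":110}
    - {"slide":[0.01,0.007,0.575],"angular":[0,0,0.002],"gripper":110}

```text
time_s: 7.27
ee_pos: [0.5067, -0.3225, 0.0571]
tool_rot: [-179.9, -0.0, -102.3]
ft_force: [-0.2, -1.0, 0.3]
grip_width: 0.0485
grip_force: 0.0
```

>>> move_arm:
  rows:
    - {"slide":[0,0,0],"angular":[0,0,0],"gripper":255}
    - {"slide":[0,0,0],"angular":[0,0,0],"gripper":255}
    - {"slide":[0,0,0],"angular":[0,0,0],"gripper":255}
    - {"slide":[0,0,0],"angular":[0,0,0],"gripper":255}
    - {"slide":[0,0,0],"angular":[0,0,0],"gripper":255}
    - {"slide":[0,0,0],"angular":[0,0,0],"gripper":255}
    - {"slide":[0,0,0],"angular":[0,0,0],"gripper":255}
  force: 80

```text
time_s: 7.85
ee_pos: [0.5067, -0.323, 0.0575]
tool_rot: [-179.9, -0.0, -102.4]
ft_force: [-1.2, 0.8, 5.8]
grip_width: 0.0087
grip_force: 78.5
```

>>> move_arm:
  rows:
    - {"slide":[0,0,-0.04],"angular":[0,0,0],"gripper":255}
    - {"slide":[0,0,-0.1],"angular":[0,0,0],"gripper":255}
    - {"slide":[0,0,-0.2],"angular":[0,0,0],"gripper":255}
    - {"slide":[0,0,-0.32],"angular":[0,0,0],"gripper":255}
    - {"slide":[0,0,-0.44],"angular":[0,0,0],"gripper":255}
    - {"slide":[0,0,-0.48],"angular":[0,0,0],"gripper":255}
    - {"slide":[0,0,-0.48],"angular":[0,0,0],"gripper":255}

```text
time_s: 8.43
ee_pos: [0.5076, -0.3234, 0.1799]
tool_rot: [-179.6, -0.1, -102.4]
ft_force: [-0.7, 0.4, -2.0]
grip_width: 0.0088
grip_force: 78.0
```

```bash
python3 - <<'E'
from h import *
cal,im,d=shot("scene"); P=cloud(cal,d)
# lock: brass blob near expected, on all free cameras
for cam in ["scene","top"]:
    cal,im,d=shot(cam,"l_"+cam); P=cloud(cal,d)
    for r in search_frame(cam,"lock_mouth")[:2]:
        x=world(cal,r["at"]); print("net",round(r["score"],2),x.round(4))
    hsv=cv2.cvtColor(im,cv2.COLOR_RGB2HSV); 
    m=(hsv[...,0]>10)&(hsv[...,0]<32)&(hsv[...,1]>90)&(np.hypot(P[...,0]-.515,P[...,1]+.022)<.04)&(P[...,2]>.06)
    v,u=np.nonzero(m); print(cam,m.sum(),(u.mean(),v.mean()) if len(u) else 0,P[m].mean(0).round(4))
    m=(P[...,2]>.07)&(P[...,2]<.09)&(abs(P[...,0]-.5)<.1)&(abs(P[...,1]+.05)<.12)&(d>0)
    print("lid",cv2.minAreaRect(P[m][:,:2].astype(np.float32)))
plan([.5179,-.022,.17],-98.6)
E
```

```text
scene 70 (np.float64(306.2), np.float64(214.65714285714284)) [ 0.5145 -0.0195  0.0755]
lid ((0.5066649913787842, -0.055721260607242584), (0.17408539354801178, 0.1341884732246399), 81.2209701538086)
net 0.51 [ 0.5103 -0.0225  0.0807]
top 48 (np.float64(309.5416666666667), np.float64(229.79166666666666)) [ 0.5136 -0.0191  0.0767]
lid ((0.5115601420402527, -0.051676131784915924), (0.1684408187866211, 0.12734195590019226), 81.38404083251953)
slide [-1.184   0.2068  0.0181] ang [ 0.0021  0.0005 -0.0331] rows>= 8.0 at [ 0.5049 -0.3222  0.174 ] [ 1.7975e+02  5.0000e-02 -1.0240e+02] F [ 0.4  0.7 -1.3] t 8.68
```

>>> move_arm:
  rows:
    - {"slide":[-0.725,0.122,0],"angular":[0,0,0],"gripper":255}
    - {"slide":[-0.725,0.122,0],"angular":[0,0,0],"gripper":255}
    - {"slide":[-0.725,0.122,0],"angular":[0,0,0],"gripper":255}
    - {"slide":[-0.725,0.122,0],"angular":[0,0,0],"gripper":255}
    - {"slide":[-0.725,0.122,0],"angular":[0,0,0],"gripper":255}

```text
time_s: 9.1
ee_pos: [0.5142, -0.1355, 0.1749]
tool_rot: [179.8, 0.0, -102.2]
ft_force: [0.4, -0.9, -1.3]
grip_width: 0.0088
grip_force: 78.1
```

>>> move_arm:
  rows:
    - {"slide":[-0.725,0.122,0],"angular":[0,0,-0.033],"gripper":255}
    - {"slide":[-0.725,0.122,0],"angular":[0,0,-0.033],"gripper":255}
    - {"slide":[-0.725,0.122,0],"angular":[0,0,-0.033],"gripper":255}
    - {"slide":[-0.725,0.122,0],"angular":[0,0,-0.033],"gripper":255}
    - {"slide":[-0.725,0.122,0],"angular":[0,0,-0.033],"gripper":255}
    - {"slide":[-0.725,0.122,0],"angular":[0,0,-0.033],"gripper":255}
    - {"slide":[-0.725,0.122,0],"angular":[0,0,-0.033],"gripper":255}
    - {"slide":[-0.725,0.122,0],"angular":[0,0,-0.033],"gripper":255}

```text
time_s: 9.77
ee_pos: [0.5235, 0.044, 0.1753]
tool_rot: [179.9, -0.1, -98.6]
ft_force: [1.2, -0.7, -0.5]
grip_width: 0.0087
grip_force: 78.1
```

```bash
python3 - <<'E'
from h import *
cal,im,d=shot("wrist","w4"); P=cloud(cal,d); np.savez("w4.npz",im=im,d=d,**cal)
cv2.imwrite("pics/w4c.png",cv2.resize(im[130:330,220:420,::-1],(600,600),interpolation=2))
for n in ["lock_mouth","key_grip","key_shoulder"]:
    for r in search_frame("wrist",n)[:2]:
        x=world(cal,r["at"]);print(n,round(r["score"],2),x.round(4),pix(cal,x).round())
o=sensors.get_obs();print(o["ee_pos"],o["tool_rot"],o["time_s"])
hsv=cv2.cvtColor(im,cv2.COLOR_RGB2HSV)
m=(hsv[...,0]>10)&(hsv[...,0]<32)&(hsv[...,1]>90)&(np.hypot(P[...,0]-.515,P[...,1]+.022)<.04)&(P[...,2]>.06)
v,u=np.nonzero(m); print(m.sum(),u.mean(),v.mean(),P[m].mean(0).round(4),cv2.minEnclosingCircle(np.c_[u,v].astype(np.float32)))
E
```

```text
lock_mouth 0.58 [ 0.5085 -0.0221  0.0803] [325. 125.]
key_shoulder 0.87 [0.5245 0.0372 0.2036] [315. 265.]
[0.52399739 0.04332321 0.17607806] [ 1.79971277e+02 -1.63996002e-02 -9.86997179e+01] 9.9667
1152 323.2109375 126.21788194444444 [ 0.5121 -0.0202  0.0864] ((333.5849914550781, 181.79930114746094), 315.1404724121094)
```

View pics/w4c.png

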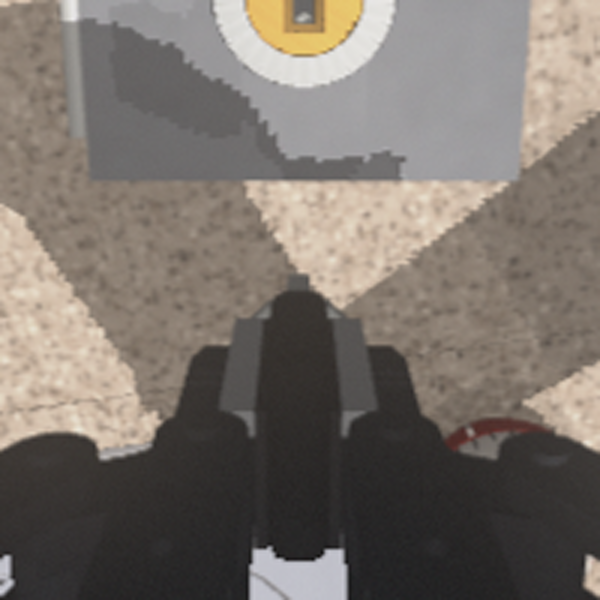

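The picture shows the key held upright, head at crop (300,350), and the brass lock at the top with its slot at about crop (304,10). I'll fit the lock precisely.

```bash
python3 - <<'E'
from h import *
z=np.load("w4.npz"); im,d=z["im"],z["d"]; cal={k:z[k] for k in ["camera_matrix","k1","R","t"]}; cal["k1"]=float(cal["k1"])
P=cloud(cal,d)
sub=np.zeros(d.shape,bool); sub[90:165,285:365]=1
hsv=cv2.cvtColor(im,cv2.COLOR_RGB2HSV)
br=sub&(hsv[...,0]>12)&(hsv[...,0]<32)&(hsv[...,1]>110)
v,u=np.nonzero(br); h=cv2.convexHull(np.c_[u,v].astype(np.float32)); e=cv2.fitEllipse(h); print("brass",br.sum(),e)
wh=sub&(hsv[...,1]<40)&(hsv[...,2]>175)
v,u=np.nonzero(wh); e2=cv2.fitEllipse(cv2.convexHull(np.c_[u,v].astype(np.float32))); print("ring",wh.sum(),e2)
K=cal["camera_matrix"]
def onplane(px,zz):
    s=cv2.undistortPoints(np.array([[px]],float),K,np.array([cal["k1"],0,0,0.]))[0,0]
    r=cal["R"].T@np.r_[s,1]; c=-cal["R"].T@cal["t"]; return c+r*(zz-c[2])/r[2]
print("brass ctr",onplane(e[0],.078),"ring ctr",onplane(e2[0],.0805))
print("lid z near", np.median(P[150:180,300:340,2]))
print("cam",-cal["R"].T@cal["t"])
cv2.imwrite("pics/w4l.png",cv2.resize(im[85:170,285:365,::-1],(560,595),interpolation=2))
E
```

```text
brass 1095 ((320.99761962890625, 127.70111083984375), (39.12322998046875, 40.50341033935547), 0.19155621528625488)
ring 1716 ((321.1515197753906, 127.20003509521484), (61.13762283325195, 63.15435791015625), 1.2060011625289917)
brass ctr [ 0.51211076 -0.02008922  0.078     ] ring ctr [ 0.51194993 -0.02048817  0.0805    ]
lid z near 0.07907628659269968
cam [ 0.51410482 -0.02282243  0.31885272]
```

View pics/w4l.png

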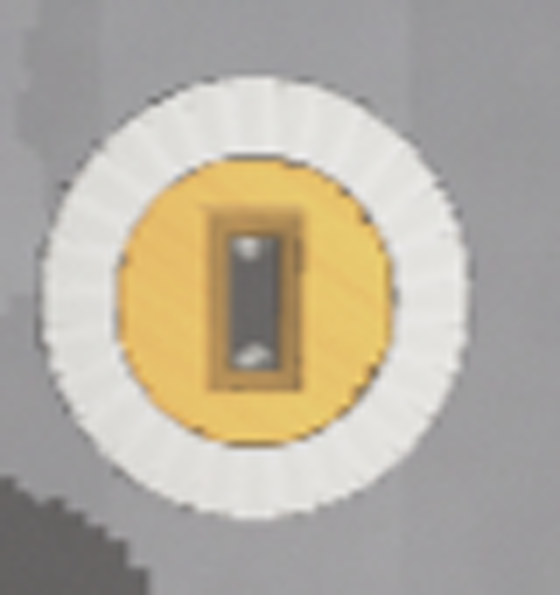

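The slot is at pixel (321.3,127.7), upright in the picture, so its yaw matches the tool's −98.7°; lock ≈ (0.512, −0.020). I'll check where the key sits in the hand with the same camera.

```bash
python3 - <<'E'
from h import *
z=np.load("w4.npz"); im,d=z["im"],z["d"]; cal={k:z[k] for k in ["camera_matrix","k1","R","t"]}; cal["k1"]=float(cal["k1"])
P=cloud(cal,d); T=np.array([.5240,.0433,.1761]); R=Ro.from_euler("xyz",[180,0,-98.7],degrees=True)
L=R.inv().apply((P-T).reshape(-1,3)).reshape(P.shape)   # tool frame
g=L[130:330,220:420]; dark=(im[130:330,220:420].max(-1)<60)
# top face of head: tool z around -.0315
m=(abs(L[...,2]+.0315)<.004)&(abs(L[...,0])<.025)&(abs(L[...,1])<.0065)&(d>0)
q=L[m]; print("top face",len(q),"x",np.percentile(q[:,0],[1,99]).round(4),"y",np.percentile(q[:,1],[1,99]).round(4),"z",np.median(q[:,2]))
m=(L[...,0]>.013)&(L[...,0]<.025)&(abs(L[...,1])<.0065)&(L[...,2]>-.028)&(L[...,2]<-.0)&(d>0)
q=L[m]; print("end face",len(q),"x",np.median(q[:,0]).round(4),"y",np.percentile(q[:,1],[1,99]).round(4),"z",np.percentile(q[:,2],[1,99]).round(4))
for v in range(216,320,6): print(v,[tuple((L[v,u]*1e3).round(1)) for u in (318,320,322)], im[v,320])
E
```

```text
top face 1466 x [-0.0177  0.0145] y [-0.0058  0.0058] z -0.031147492172533917
end face 392 x 0.0144 y [-0.0042  0.0044] z [-0.0278 -0.0011]
216 [(np.float64(-36.9), np.float64(-0.2), np.float64(175.2)), (np.float64(-37.0), np.float64(2.2), np.float64(175.5)), (np.float64(-36.9), np.float64(4.5), np.float64(175.1))] [215 196 176]
222 [(np.float64(5.0), np.float64(-0.2), np.float64(34.1)), (np.float64(4.5), np.float64(1.1), np.float64(35.4)), (np.float64(5.2), np.float64(2.4), np.float64(33.4))] [93 90 87]
228 [(np.float64(14.5), np.float64(-0.2), np.float64(-2.8)), (np.float64(14.5), np.float64(0.9), np.float64(-2.7)), (np.float64(14.9), np.float64(1.9), np.float64(-3.7))] [60 55 51]
234 [(np.float64(14.8), np.float64(-0.2), np.float64(-11.9)), (np.float64(14.7), np.float64(0.8), np.float64(-11.6)), (np.float64(14.4), np.float64(1.8), np.float64(-11.0))] [57 51 47]
240 [(np.float64(14.5), np.float64(-0.2), np.float64(-18.6)), (np.float64(15.0), np.float64(0.7), np.float64(-19.9)), (np.float64(14.3), np.float64(1.7), np.float64(-18.2))] [55 51 48]
246 [(np.float64(14.7), np.float64(-0.
[... 1669 characters left out ...]
-31.0)), (np.float64(-9.6), np.float64(0.8), np.float64(-30.8)), (np.float64(-8.5), np.float64(1.6), np.float64(-32.4))] [40 38 38]
306 [(np.float64(-12.8), np.float64(-0.1), np.float64(-30.7)), (np.float64(-12.6), np.float64(0.8), np.float64(-31.0)), (np.float64(-12.0), np.float64(1.7), np.float64(-31.8))] [41 39 39]
312 [(np.float64(-15.6), np.float64(-0.1), np.float64(-31.2)), (np.float64(-15.1), np.float64(0.8), np.float64(-31.9)), (np.float64(-15.3), np.float64(1.7), np.float64(-31.6))] [39 39 39]
318 [(np.float64(-173.4), np.float64(0.0), np.float64(170.1)), (np.float64(-173.6), np.float64(2.6), np.float64(170.3)), (np.float64(-173.7), np.float64(5.2), np.float64(170.5))] [193 194 202]
```

Relative to the TCP, the key sits −1.6 mm in tool x and about +0.7 mm in tool y, so the TCP goes to (0.5125, −0.0219). I expect first contact at z ≈ 0.122 and home at z ≈ 0.0905.

>>> move_arm:
  rows:
    - {"slide":[0.15,0.006,0],"angular":[0,0,0],"gripper":255}
    - {"slide":[0.265,0.006,0],"angular":[0,0,0],"gripper":255}
    - {"slide":[0.265,0.006,0.1],"angular":[0,0,0],"gripper":255}
    - {"slide":[0.265,0.006,0.18],"angular":[0,0,0],"gripper":255}
    - {"slide":[0.265,0.006,0.184],"angular":[0,0,0],"gripper":255}
    - {"slide":[0.265,0.006,0.184],"angular":[0,0,0],"gripper":255}
    - {"slide":[0.265,0.006,0.184],"angular":[0,0,0],"gripper":255}

```text
time_s: 10.55
ee_pos: [0.5136, -0.021, 0.1313]
tool_rot: [-179.9, 0.0, -98.6]
ft_force: [-0.3, 0.6, -0.1]
grip_width: 0.009
grip_force: 78.1
```

```bash
python3 -c "
from h import *
plan([.5125,-.0219,.120],-98.6)"
```

```text
slide [0.0041 0.0039 0.0451] ang [-0.0008  0.      0.0001] rows>= 1.0 at [ 0.5136 -0.021   0.1313] [-179.91    0.    -98.59] F [-0.3  0.6 -0.1] t 10.55
```

>>> move_arm:
  rows:
    - {"slide":[0.003,0.003,0.02],"angular":[0,0,0],"gripper":255}
    - {"slide":[0.003,0.003,0.03],"angular":[0,0,0],"gripper":255}
    - {"slide":[0.003,0.003,0.036],"angular":[0,0,0],"gripper":255}
    - {"slide":[0.003,0.003,0.042],"angular":[0,0,0],"gripper":255}
    - {"slide":[0.003,0.003,0.046],"angular":[0,0,0],"gripper":255}
    - {"slide":[0.003,0.003,0.046],"angular":[0,0,0],"gripper":255}

```text
time_s: 11.05
ee_pos: [0.5119, -0.0214, 0.1187]
tool_rot: [180.0, -0.0, -98.6]
ft_force: [-0.9, -0.6, -1.2]
grip_width: 0.0086
grip_force: 78.1
```

>>> move_arm:
  rows:
    - {"slide":[0,0,0.006],"angular":[0,0,0],"gripper":255}
    - {"slide":[0,0,0.012],"angular":[0,0,0],"gripper":255}
    - {"slide":[0,0,0.018],"angular":[0,0,0],"gripper":255}
    - {"slide":[0,0,0.02],"angular":[0,0,0],"gripper":255}
    - {"slide":[0,0,0.02],"angular":[0,0,0],"gripper":255}

```text
time_s: 11.47
ee_pos: [0.5118, -0.0215, 0.1136]
tool_rot: [180.0, -0.0, -98.6]
ft_force: [-0.1, 0.6, -0.5]
grip_width: 0.0085
grip_force: 78.1
```

The tip is 9 mm deep with no side force, so it's in the slot. Next I push past the pins with small yaw wiggles.

>>> move_arm:
  rows:
    - {"slide":[0,0,0.006],"angular":[0,0,0.025],"gripper":255}
    - {"slide":[0,0,0.012],"angular":[0,0,-0.025],"gripper":255}
    - {"slide":[0,0,0.018],"angular":[0,0,0.025],"gripper":255}
    - {"slide":[0,0,0.024],"angular":[0,0,-0.025],"gripper":255}
    - {"slide":[0,0,0.03],"angular":[0,0,0.025],"gripper":255}
    - {"slide":[0,0,0.036],"angular":[0,0,-0.025],"gripper":255}
    - {"slide":[0,0,0.042],"angular":[0,0,0.025],"gripper":255}
    - {"slide":[0,0,0.048],"angular":[0,0,-0.025],"gripper":255}
    - {"slide":[0,0,0.048],"angular":[0,0,0],"gripper":255}
  force: 100

```text
time_s: 12.22
ee_pos: [0.5116, -0.0222, 0.1018]
tool_rot: [180.0, -0.1, -98.5]
ft_force: [0.1, -1.7, -1.9]
grip_width: 0.0085
grip_force: 100.5
```

>>> move_arm:
  rows:
    - {"slide":[0,0,0.006],"angular":[0,0,0.025],"gripper":255}
    - {"slide":[0,0,0.012],"angular":[0,0,-0.025],"gripper":255}
    - {"slide":[0,0,0.018],"angular":[0,0,0.025],"gripper":255}
    - {"slide":[0,0,0.024],"angular":[0,0,-0.025],"gripper":255}
    - {"slide":[0,0,0.03],"angular":[0,0,0.025],"gripper":255}
    - {"slide":[0,0,0.036],"angular":[0,0,-0.025],"gripper":255}
    - {"slide":[0,0,0.042],"angular":[0,0,0.025],"gripper":255}
    - {"slide":[0,0,0.044],"angular":[0,0,0],"gripper":255}
    - {"slide":[0,0,0.044],"angular":[0,0,0],"gripper":255}

```text
time_s: 12.97
ee_pos: [0.5125, -0.0216, 0.0914]
tool_rot: [-179.9, 0.0, -98.5]
ft_force: [0.3, -1.2, 0.4]
grip_width: 0.0085
grip_force: 100.6
```

>>> move_arm:
  rows:
    - {"slide":[0,0,0.003],"angular":[0,0,0.02],"gripper":255}
    - {"slide":[0,0,0.006],"angular":[0,0,-0.02],"gripper":255}
    - {"slide":[0,0,0.009],"angular":[0,0,0.02],"gripper":255}
    - {"slide":[0,0,0.012],"angular":[0,0,-0.02],"gripper":255}
    - {"slide":[0,0,0.012],"angular":[0,0,0],"gripper":255}

```text
time_s: 13.38
ee_pos: [0.5125, -0.0217, 0.0904]
tool_rot: [-179.9, -0.0, -98.5]
ft_force: [-4.7, -0.1, 15.1]
grip_width: 0.0082
grip_force: 102.9
```

The key is home: z = 0.0904 as predicted, 15 N push. Now the clockwise turn about the key's axis, which lies 1.6 mm from the TCP.

>>> move_arm:
  rows:
    - {"slide":[0,0.0007,0],"angular":[0,0,0.057],"gripper":255}
    - {"slide":[-0.0002,0.0014,0],"angular":[0,0,0.114],"gripper":255}
    - {"slide":[-0.0004,0.0021,0],"angular":[0,0,0.171],"gripper":255}
    - {"slide":[-0.0006,0.0028,0],"angular":[0,0,0.228],"gripper":255}
    - {"slide":[-0.001,0.0034,0],"angular":[0,0,0.285],"gripper":255}
    - {"slide":[-0.0014,0.004,0],"angular":[0,0,0.342],"gripper":255}
    - {"slide":[-0.002,0.0046,0],"angular":[0,0,0.399],"gripper":255}
    - {"slide":[-0.0025,0.005,0],"angular":[0,0,0.456],"gripper":255}
    - {"slide":[-0.0031,0.0055,0],"angular":[0,0,0.513],"gripper":255}
    - {"slide":[-0.0037,0.0058,0],"angular":[0,0,0.57],"gripper":255}
    - {"slide":[-0.0044,0.006,0],"angular":[0,0,0.627],"gripper":255}
    - {"slide":[-0.005,0.0063,0],"angular":[0,0,0.684],"gripper":255}
    - {"slide":[-0.0058,0.0064,0],"angular":[0,0,0.74],"gripper":255}
    - {"slide":[-0.0058,0.0064,0],"angular":[0,0,0.74],"gripper":255}

```text
time_s: 14.55
ee_pos: [0.5106, -0.0201, 0.0904]
tool_rot: [-179.9, 0.0, 176.4]
ft_force: [-5.3, 1.2, 16.2]
grip_width: 0.0083
grip_force: 103.0
```

```bash
python3 -c "
from h import *
o=sensors.get_obs(); print({k:np.round(o[k],3) for k in ['joint_pos','moment','ft_force','tool_rot','ee_pos']})"
```

```text
{'joint_pos': array([ 1.60130e+01,  1.99140e+01, -2.61640e+01,  8.90000e-02,
       -4.39130e+01, -1.09658e+02]), 'moment': array([0.144, 1.785, 0.018]), 'ft_force': array([-5.277,  1.2  , 16.213]), 'tool_rot': array([-1.79945e+02,  2.90000e-02,  1.76419e+02]), 'ee_pos': array([ 0.511, -0.02 ,  0.09 ])}
```

>>> move_arm:
  rows:
    - {"slide":[0,0,0],"angular":[0,0,0.02],"gripper":255}
    - {"slide":[0,0,0],"angular":[0,0,0.04],"gripper":255}
    - {"slide":[0,0,0],"angular":[0,0,0.06],"gripper":255}
    - {"slide":[0,0,0],"angular":[0,0,0.06],"gripper":255}

```text
time_s: 14.88
ee_pos: [0.5109, -0.0196, 0.0904]
tool_rot: [180.0, 0.1, 169.7]
ft_force: [-5.8, 2.0, 15.8]
grip_width: 0.0086
grip_force: 103.0
```

```bash
python3 -c "
from h import *
o=sensors.get_obs(); print({k:np.round(o[k],3) for k in ['moment','ft_force','tool_rot','ee_pos']})"
```

```text
{'moment': array([0.664, 1.722, 0.025]), 'ft_force': array([-5.811,  2.034, 15.779]), 'tool_rot': array([1.79999e+02, 7.30000e-02, 1.69683e+02]), 'ee_pos': array([ 0.511, -0.02 ,  0.09 ])}
```

>>> move_arm:
  rows:
    - {"slide":[0,0,0],"angular":[0,0,0.02],"gripper":255}
    - {"slide":[0,0,0],"angular":[0,0,0.04],"gripper":255}
    - {"slide":[0,0,0],"angular":[0,0,0.04],"gripper":255}

```text
time_s: 15.13
ee_pos: [0.5109, -0.0194, 0.0904]
tool_rot: [-180.0, 0.1, 165.2]
ft_force: [-4.8, 3.3, 15.6]
grip_width: 0.0087
grip_force: 103.1
```

```bash
python3 -c "
from h import *
o=sensors.get_obs(); print({k:np.round(o[k],3) for k in ['moment','ft_force','tool_rot','ee_pos']})
cal,im,d=shot('wrist','w5'); cv2.imwrite('pics/w5c.png',cv2.resize(im[150:350,220:420,::-1],(600,600),interpolation=2))
print(sensors.get_obs()['moment'])"
```

```text
{'moment': array([0.914, 1.797, 0.484]), 'ft_force': array([-4.789,  3.333, 15.582]), 'tool_rot': array([-1.79994e+02,  6.90000e-02,  1.65211e+02]), 'ee_pos': array([ 0.511, -0.019,  0.09 ])}
[0.86889239 1.8613633  0.42415766]
```

View pics/w5c.png

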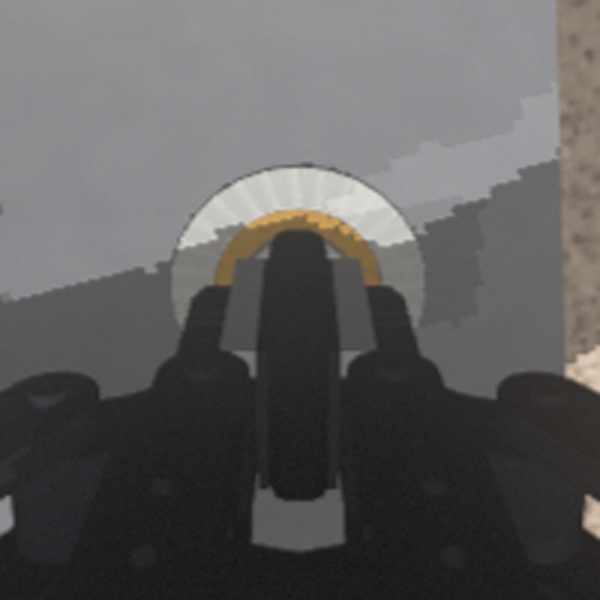

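The moment jumped to about 0.45 N·m, far above the spring's 0.045, so the plug is at its stop. The picture shows the key gripped upright at crop (300,360) inside the ring, with the plug's brass still showing round it and z still at its home value.

```bash
python3 -c "
from h import *
print(robot.finish_job())"
```

```text
the job is handed in; nothing more can be done
None
```

I handed the job in at about 15 s: the lid is shut, and the square-headed key is fully home, turned clockwise to the stop and still gripped; neither the round-headed key nor anything else was moved.

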